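# Clamp a sensor carrier in the test press with the outer coarse ring only

## Task

Push the sensor carrier by its post along the channel until it is fully home against the end stops, then turn only the outer ring of the double knob on top of the press clockwise until the foot holds the sensor with a gentle clamping force of about 10 N, never above 25 N, and let go. The inner fine knob is calibrated and must stay where it is set, and everything else on the bench is left alone.

Things in the scene. Friction and masses are not known exactly. Their poses are not given: they have to be found in the camera images.
- press: bench test press, fixed: dark base plate 262 x 190 x 12 mm, two steel posts, grey bridge 52 mm deep (along x), 185 mm wide, 95 to 120 mm above the bench. Origin on the bench, under the common vertical axis of the two knobs and the foot; z up, x along the carrier channel away from the operator (the carrier is pushed along +x), y to the left
- axis (a point): centre of the OUTER coarse ring, on the knobs' common vertical axis, 144 mm above the bench. The ring is black, ribbed, 56 mm across, 24 mm tall, 132 to 156 mm above the bench, 12 mm clear of the bridge top on a 38 mm neck. The inner fine knob stands on top of it
- coarse_mark (a point): end of the white line on top of the OUTER ring, 26 mm from the axis. The ring turns with a steady friction of about 0.3 N m and stays where it is left; clockwise seen from above lowers the foot by 15 mm per radian. It must be turned 0.9 to 2.2 rad in all, so more than one grasp may be needed
- fine_mark (a point): end of the white line on top of the INNER fine knob, 12 mm from the axis, 185 mm above the bench. The inner knob is black, ribbed, 26 mm across and 28 mm tall, 157 to 185 mm above the bench; it turns very easily on its own and is not driven by the outer ring
- foot: press foot, black rubber-faced disc 28 mm across, 8 mm thick, hanging under the bridge; origin at the centre of its lower face. It moves only vertically, driven by the outer ring, and is sprung on its plunger at about 7 N per mm, no preload: once it touches the sensor each further 0.1 rad of the ring adds about 10 N (and 0.15 N m of turning torque)
- carrier: loose sensor carrier, 0.3 to 0.55 kg in all: aluminium plate 165 x 90 x 8 mm lying 12 mm above the bench in the press channel, between low rails with 1.5 mm play each side. Origin at the plate's underside below the sensor can; x as the press's x. Home, with the plate's far edge on the two steel end stops, the origin is at x = 0 in the press's frame; it starts 45 to 80 mm short
- sensor (a point): point on the carrier plate's upper face (20 mm above the bench) on the axis of the steel sensor can, 34 mm across, that stands there on a small circuit board. The can's flat top, on which the foot comes down, is somewhere from 44 to 50 mm above the bench: sensors differ in height from one run to the next
- post (a point): middle of the carrier's steel pull post, 16 mm diameter, 40 mm tall (20 to 60 mm above the bench); this point is 40 mm above the bench, 115 mm from the sensor on the operator's side
- spray: spray can 52 mm across, 160 mm tall, a bystander; origin centre of its underside
- driver: screwdriver lying on the bench, a bystander
- meter: green hand multimeter, 170 x 85 x 40 mm, lying flat, a bystander; origin centre of its underside
- pot: dark metal pen cup 72 mm across, 100 mm tall, a bystander; origin centre of its underside
- cap: blue plastic cap 44 mm across, 35 mm tall, standing beside the press on its left, a bystander; origin centre of its underside
- spare: spare sensor can 34 mm across, 28 mm tall, standing beside the press on its right, a bystander; origin centre of its underside

How it is judged:
On the way, in this order (a step that is already met when the one before it is completed fails the run):
1. the carrier is home against the end stops (within 2.5 mm), the foot not yet on it (x of carrier in the frame of press between -0.0025 and 0.0025 m and contact force between foot and carrier below 1 N), for 0.2 s.
2. the foot presses the sensor with 5 to 18 N (x of carrier in the frame of press between -0.0025 and 0.0025 m and contact force between foot and carrier between 5 and 18 N), for 0.2 s.
At the end, for the whole second after the job is handed in: The carrier is at rest fully home in the press (within 2.5 mm along the channel) and the foot, left to itself, presses the sensor with 5 to 18 N (all of step 2 and linear speed of carrier below 0.01 m/s); the robot touches nothing.
It fails at once if the inner fine knob is turned: its mark moves more than 2.5 mm (about 0.2 rad) (distance of fine_mark from where it was at the start of the episode above 0.0025 m).
It fails at once if the foot presses the sensor with more than 25 N (contact force between foot and carrier above 25 N).
It fails at once if a bystander is moved more than 15 mm (distance of any of spray, driver, meter, pot, cap, spare from where it was at the start of the episode above 0.015 m).
It also fails if it takes over 72 s, if anything falls off the work surface, if the arm or the gripper's body presses on something with over 40 N, if the wrist force passes 120 N, or if a joint passes its speed limit or range.

## Robot

A 7-joint arm with a two-finger parallel gripper is mounted at the origin on the work surface. World frame = base frame: x ahead of the robot, y to its left, z up, the work surface at z = 0. Lengths are in m, angles in rad, forces in N, time in s.
With the tool pointing down it reaches from about 0.425 to 0.95 m from the base axis. Payload 4.7 kg.
Tool frame: the origin (TCP) lies at the centre of the arm's flange, where the gripper is bolted on; the fingertips stand 182 mm ahead of it and the grasp point (between the pads) lies 164 mm ahead of it; z points along the fingers, y is the line along which they close (so a half turn about z gives the same grasp; the last joint's range is limited). The gripper opens to 87 mm and grips with 3 to 60 N. Pads are 19 mm wide; open, the fingers measure 117 mm over their backs; the gripper's body (75 mm by 190 mm) begins 51 mm behind the grasp point.
Start: joints at [1.253, 0.469, -0.049, 1.532, 0.024, 1.141, -0.082], TCP at [0.192, -0.647, 0.405] pointing down, gripper open.
Joint ranges: [-2.59, 2.59], [-0.33, 1.99], [-1.39, 1.29], [0.1, 2.45], [-1.04, 4.18], [0.21, 1.99], [-2.66, 2.66]. Speed limits (rad/s): [2.57, 2.57, 3.14, 3.14, 3.14, 3.14, 3.14].

## Interface

Orientations are given as a unit quaternion [w, x, y, z].
In Python, from cell import * gives the robot as it stands. The module is installed in compiled form; this text tells all that it offers.
- The arm moves only by the tool carry_out, never from a script. Its argument "targets" is a list that holds one entry, the list of rows, each a list of 4 numbers: the shift along the tool's x, y, z in m, then the turn about the tool's z in degrees. In form: [[[tx, ty, tz, yaw], ...]]. A call has 1 to 20 rows; each row is the pose to reach, as a shift and turn from the pose commanded when the call began, along the tool's axes at that moment; what a row does not reach only later rows make up. A row lasts 1/12 s, in which the tool goes at most 41.7 mm and 7.16 degrees, less where a joint would pass 70% of its speed; a pose out of reach is approached as far as the arm can. A call with a gripper value outside its range is refused whole. "jaw" is the closure, from 0 (fully open) to 1 (shut), set as the call begins (left out, the last holds). The fingers move at their own pace and stop on an object; "grip_force" is the grip in N (left out, the last holds). Time passes only in rows, so rows that repeat a pose let the fingers close. It gives the time, the measured TCP pose, the force, the opening and the grip force at its end, in the units of the state.
- observe(): the state, without advancing time (a new reading comes with each control period).
- camera(name): name is "side" or "top" or "wrist"; returns a dict with "image" (420x560x3 uint8, blue, green, red), "range_z" (420x560 float32, m along the optical axis (not along the pixel's ray), 0 where there is no reading), "vertical_fov" (degrees; the focal length in pixels is half the picture's height over the tangent of half this angle, whatever the lens; pixels are square), "cx", "cy" (the principal point, pixels), "origin" and "attitude" of the camera in the world. Camera axes: x right, y up, looking along -z (the intrinsics and any distortion apply to the point x, -y, -z); pixel columns grow to the right and rows downward; lengths in m; the calibration is good to about 2 mm. A picture is of the moment at which its call begins.
- finish_job(): hands the job in; it is judged then, once.
The state is a dict: "t": time; "joint_positions": joint angles; "qvel": joint speeds; "tau": joint torques, N m; "tcp_pos": TCP position; "ee_rot": TCP orientation; "ft_force": force on the tool from outside, world axes, zero at the start; "ft_torque": the same for the moment, N m; "grip_width": opening from 0.0 (shut) to 1.0 (fully open); "grasp_force": force on a finger pad.
Only numpy, scipy, OpenCV 4.12 (cv2) and the standard library are available. Lean on these libraries where they do the work, as an engineer would, in place of code of your own. Each camera call takes 0.05 s, during which the arm holds its last target. There are 200 camera calls.

## Working session

There is one attempt and no reset: what is moved stays moved. The work goes in short steps, Python scripts to look and compute and a tool call to move; the robot and the scene stay as the last step left them, time stands still between calls to the robot, and variables do not carry over. Pictures are saved under pics/ and viewed, at most 10 in all, crops included, and the job is handed in when it is done.

Besides the shell and the picture viewer there is one more tool, called after "Request:" by a JSON object that holds its "api" and its "payload", one argument or row to a line. carry_out: Moves the arm, as the interface text tells. Its arguments: {"type":"object","properties":{"targets":{"type":"array"},"jaw":{"type":"number"},"grip_force":{"type":"number"}},"required":["targets"]}

```bash
mkdir -p pics
cat > h.py <<'E'
import numpy as np, cv2
from cell import *
from scipy.spatial.transform import Rotation as R
def rot(a):
    a=np.array(a,float)
    return a if a.shape==(3,3) else R.from_quat(a[[1,2,3,0]]).as_matrix()
def pts(c):
    h,w=c["range_z"].shape; f=h/2/np.tan(np.radians(c["vertical_fov"])/2)
    v,u=np.mgrid[:h,:w]; z=c["range_z"]
    p=np.stack([(u-c["cx"])/f*z,-(v-c["cy"])/f*z,-z],-1)
    return p@rot(c["attitude"]).T+np.array(c["origin"])
def ray(c,u,v,z):
    h=c["range_z"].shape[0]; f=h/2/np.tan(np.radians(c["vertical_fov"])/2)
    d=rot(c["attitude"])@np.array([(u-c["cx"])/f,-(v-c["cy"])/f,-1]); o=np.array(c["origin"])
    return o+d*(z-o[2])/d[2]
E
python3 - <<'E'
from h import *
s=observe(); print({k:np.round(v,3) for k,v in s.items()})
for n in ("top","side","wrist"):
    c=camera(n); cv2.imwrite(f"pics/{n}0.png",c["image"]); np.save(f"{n}0.npy",c,allow_pickle=True)
    print(n,{k:c[k] for k in c if k not in("image","range_z")})
E
```

```text
{'t': np.float64(0.0), 'joint_positions': array([ 1.253,  0.469, -0.049,  1.534,  0.024,  1.141, -0.082]), 'qvel': array([ 0.002, -0.   , -0.001, -0.   ,  0.002,  0.   , -0.   ]), 'tau': array([-1.0000e-03, -5.0797e+01, -8.1000e-02, -2.3615e+01, -6.1000e-02,
        3.8000e-02,  0.0000e+00]), 'tcp_pos': array([ 0.192, -0.647,  0.404]), 'ee_rot': array([-0.001,  0.99 ,  0.144, -0.   ]), 'ft_force': array([-0.186,  0.459,  0.84 ]), 'ft_torque': array([-0.044, -0.   , -0.053]), 'grasp_force': np.float64(0.0), 'grip_width': np.float64(1.0)}
top {'vertical_fov': 46.48950984464757, 'cx': 289.69349365105404, 'cy': 209.31724196931526, 'origin': array([0.21747746, 0.02329229, 1.50899374]), 'attitude': array([ 0.71262762,  0.07008536, -0.06573309, -0.69493098])}
side {'vertical_fov': 52.12965237551713, 'cx': 282.02767893128515, 'cy': 203.25927526973177, 'origin': array([0.44649541, 0.83679197, 0.90817315]), 'attitude': array([-0.01829809, -0.01525023,  0.38686011,  0.92183072])}
wrist {'vertical_fov': 68.86592861877236, 'cx': 279.7378205045875, 'cy': 211.44575742417047, 'origin': array([ 0.2704085 , -0.62453036,  0.38344561]), 'attitude': array([ 0.7925852 , -0.12066829,  0.09079111, -0.59076632])}
```

View pics/top0.png

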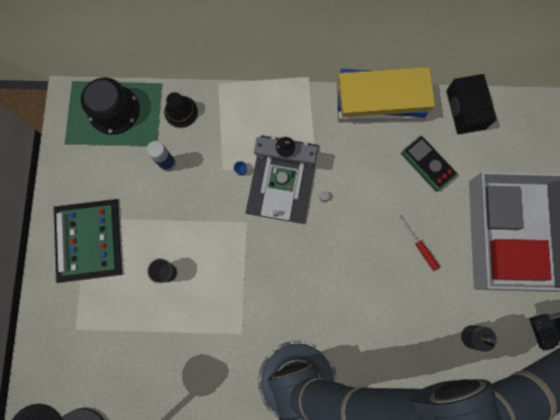

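View pics/side0.png

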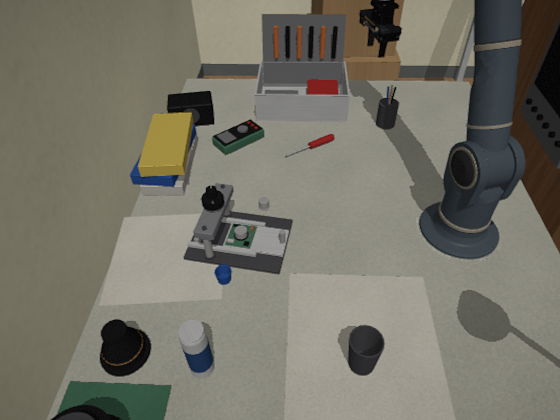

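The top view shows the press with its knobs at about (285,147), the sensor can at (282,178) and the post at (278,213). The cap is at (240,168) and the spare at (325,197). The side view agrees: knob at (212,197), post at (282,236). Next I'll measure these from depth.

Run:
```python
from h import *
for n,(u0,u1,v0,v1) in {"top":(225,345,125,230),"side":(170,310,175,290)}.items():
    c=np.load(n+"0.npy",allow_pickle=True).item(); P=pts(c); I=c["image"]
    q=P[v0:v1,u0:u1].reshape(-1,3); print(n,"zhist",np.histogram(q[:,2],np.arange(-.01,.2,.01)))
    def sel(a,b): return q[(q[:,2]>a)&(q[:,2]<b)]
    for nm,a,b in(("knob",.178,.195),("ring",.150,.162),("bridge",.114,.124),("post/can",.04,.066),("plate",.017,.026),("base",.008,.0155)):
        s=sel(a,b)
        if len(s)<3: print(nm,len(s)); continue
        r=cv2.minAreaRect((s[:,:2]*1000).astype(np.float32)); print(nm,len(s),s.mean(0).round(4),[np.round(x,1) for x in r])
    cv2.imwrite(f"pics/{n}1.png",cv2.resize(cv2.convertScaleAbs(I[v0:v1,u0:u1],alpha=1.6,beta=10),None,fx=5,fy=5,interpolation=cv2.INTER_CUBIC))
```

```text
top zhist (array([3984, 4082, 2057, 1002,   98,   88,   12,   13,    0,    0,   16,
         60,  491,  299,   13,   25,  181,   20,   23,   59]), array([-0.01,  0.  ,  0.01,  0.02,  0.03,  0.04,  0.05,  0.06,  0.07,
        0.08,  0.09,  0.1 ,  0.11,  0.12,  0.13,  0.14,  0.15,  0.16,
        0.17,  0.18,  0.19]))
knob 68 [0.6682 0.0536 0.1833] [array([668.8,  53.2]), array([25.4, 25.7]), np.float64(30.4)]
ring 191 [0.6647 0.0539 0.155 ] [array([667.4,  53.3]), array([55.7, 54.2]), np.float64(38.4)]
bridge 684 [0.6661 0.0522 0.119 ] [array([668.2,  54.3]), array([184.7,  53.5]), np.float64(81.0)]
post/can 112 [0.5789 0.0683 0.0478] [array([571. ,  70.4]), array([155.2, 177.1]), np.float64(81.0)]
plate 1420 [0.5739 0.0691 0.0209] [array([602.2,  72.7]), array([294.1, 252. ]), np.float64(21.4)]
base 1557 [0.583  0.0676 0.0118] [array([615.9,  57.2]), array([331.1, 372. ]), np.float64(0.6)]
side zhist (array([4060, 5940, 2618, 1425,  250,  212,   75,   46,   39,   20,   24,
        121,  437,  326,   39,   62,  208,   30,   33,   74]), array([-0.01,  0.  ,  0.01,  0.02,  0.03,  0.04,  0.05,  0.06,  0.07,
        0.08,  0.09,  0.1 ,  0.11,  0.12,  0.13,  0.14,  0.15,  0.16,
        0.17,  0.18,  0.19]))
knob 81 [0.6702 0.0567 0.1842] [array([670.6,  54.5]), array([26.5, 27.4]), np.float64(51.1)]
ring 212 [0.6678 0.0628 0.1555] [array([668.3,  58.6]), array([56. , 52.4]), np.float64(19.5)]
bridge 697 [0.6696 0.077  0.1196] [array([670. ,  54.5]), array([187.4,  52.5]), np.float64(81.3)]
post/can 319 [0.6754 0.0122 0.0484] [array([698.3,  24.6]), array([172.7, 413.4]), np.float64(53.6)]
plate 1889 [0.5917 0.0723 0.021 ] [array([663.9, -18.5]), array([263.5, 438.2]), np.float64(30.3)]
base 2137 [0.6027 0.0874 0.0119] [array([672.1,  36.7]), array([296.4, 435.3]), np.float64(65.3)]
```

View pics/top1.png

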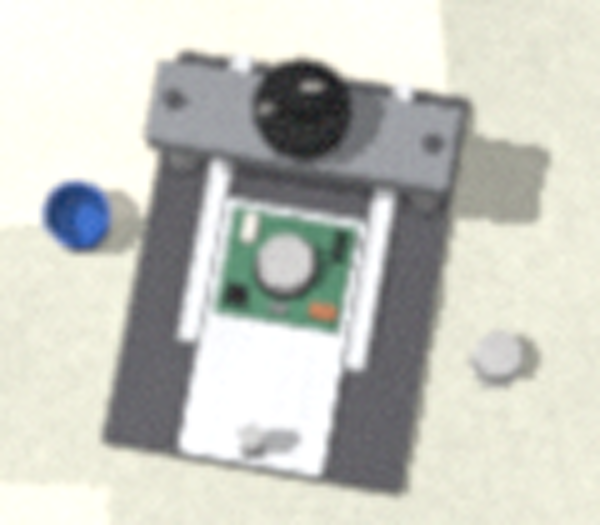

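View pics/side1.png

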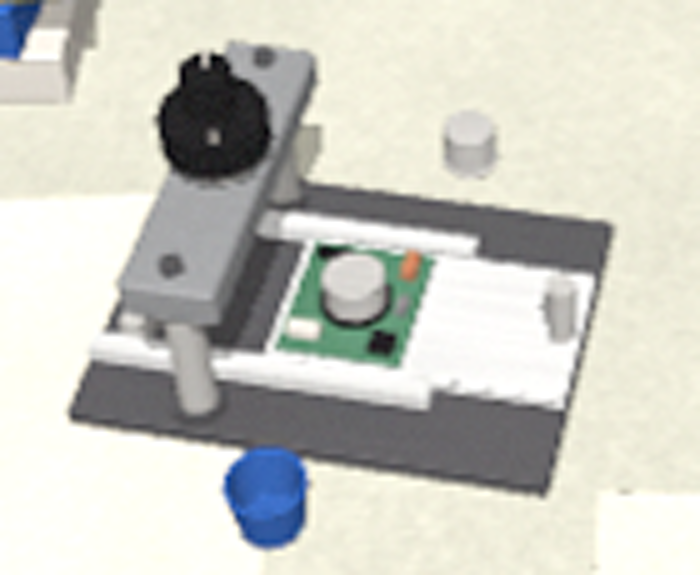

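Top crop: knob at (302,108), can at (286,262), post at (253,438), with the channel tilted about 9° from world x. Side crop: post at (562,305), can at (355,285). Now the post and can in the press frame.

Run:
```python
from h import *
a=np.radians(-8.9); A=np.array([.6695,.054]); X=np.array([np.cos(a),np.sin(a)]); Y=np.array([-X[1],X[0]])
for n in("top","side"):
    c=np.load(n+"0.npy",allow_pickle=True).item(); P=pts(c).reshape(-1,3)
    x=(P[:,:2]-A)@X; y=(P[:,:2]-A)@Y; z=P[:,2]
    for nm,x0,x1,z0,z1 in(("can",-100,-35,.038,.055),("post",-205,-150,.045,.066),("posttop",-205,-150,.056,.066)):
        m=(x*1e3>x0)&(x*1e3<x1)&(abs(y)<.04)&(z>z0)&(z<z1)
        if m.sum(): print(n,nm,m.sum(),"x",np.percentile(x[m],[2,50,98]).round(4),"y",np.percentile(y[m],[2,50,98]).round(4),"z",np.percentile(z[m],[10,50,90]).round(4))
    m=(abs(y)<.03)&(x<-.05)&(x>-.24)&(z>.015)&(z<.026); print("plate x",np.percentile(x[m],[1,99]).round(4))
    for nm,xx in (("postguess",-.18),): print(A+X*xx)
# yaw needed
s=observe(); T=rot(s["ee_rot"]); print("tool x yaw",np.degrees(np.arctan2(T[1,0],T[0,0])),T.round(3))
```

```text
top can 89 x [-0.0822 -0.0659 -0.0519] y [-0.0142 -0.0001  0.0142] z [0.0407 0.0444 0.049 ]
top post 24 x [-0.1884 -0.1822 -0.1743] y [-0.0078 -0.0007  0.006 ] z [0.051  0.0597 0.0625]
top posttop 19 x [-0.1883 -0.182  -0.1753] y [-0.0069  0.0002  0.0062] z [0.0581 0.0606 0.0627]
plate x [-0.1908 -0.0534]
[0.49166722 0.08184787]
side can 102 x [-0.0794 -0.0644 -0.0503] y [-0.0143  0.0027  0.0168] z [0.0416 0.0447 0.0465]
side post 41 x [-0.1869 -0.1797 -0.1736] y [-0.0088  0.003   0.0066] z [0.0479 0.0581 0.0606]
side posttop 25 x [-0.1869 -0.1795 -0.1735] y [-0.0077  0.0005  0.0054] z [0.0578 0.0596 0.0611]
plate x [-0.1888 -0.0534]
[0.49166722 0.08184787]
tool x yaw 16.550557635178382 [[ 0.959  0.285 -0.   ]
 [ 0.285 -0.959  0.001]
 [-0.    -0.002 -1.   ]]
```

Request:
{"api": "carry_out", "payload": {
  "targets": [
    [[0.318,-0.163,0,-70],[0.318,-0.163,0,-70],[0.318,-0.163,0,-70],[0.318,-0.163,0,-70],[0.318,-0.163,0,-70],[0.318,-0.163,0,-70],[0.318,-0.163,0,-70],[0.318,-0.163,0,-70],[0.463,-0.628,0,-154.5],[0.463,-0.628,0,-154.5],[0.463,-0.628,0,-154.5],[0.463,-0.628,0,-154.5],[0.463,-0.628,0,-154.5],[0.463,-0.628,0,-154.5],[0.463,-0.628,0,-154.5],[0.463,-0.628,0,-154.5],[0.463,-0.628,0,-154.5],[0.463,-0.628,0,-154.5],[0.463,-0.628,0,-154.5],[0.463,-0.628,0,-154.5]]
  ],
  "jaw": 1,
  "grip_force": 20
}}

```text
t: 1.82
tcp_pos: [0.4565, 0.0845, 0.4049]
ee_rot: [0.0, 0.173, 0.985, -0.0]
ft_force: [1.2, -0.4, -1.1]
grip_width: 0.003
grasp_force: 0.0
```

Request:
{"api": "carry_out", "payload": {
  "targets": [
    [[0,0,0.0,-6],[0,0,0.04,-11],[0,0,0.08,-11],[0,0,0.12,-11],[0,0,0.15,-11],[0,0,0.17,-11],[0,0,0.185,-11],[0,0,0.191,-11],[0,0,0.191,-11],[0,0,0.191,-11]]
  ]
}}

```text
t: 2.65
tcp_pos: [0.4573, 0.0828, 0.2141]
ee_rot: [0.0, 0.08, 0.997, 0.0]
ft_force: [-0.2, 0.3, 0.0]
grip_width: 0.006
grasp_force: 0.0
```

```bash
cat > st.py <<'E'
from h import *
a=np.radians(-8.9); A=np.array([.6695,.054]); X=np.array([np.cos(a),np.sin(a)]); Y=np.array([-X[1],X[0]])
s=observe(); T=rot(s["ee_rot"]); p=s["tcp_pos"]
print("t",s["t"],"press xy",((p[:2]-A)@X).round(4),((p[:2]-A)@Y).round(4),"z",p[2].round(4),"yaw",np.degrees(np.arctan2(T[1,0],T[0,0])).round(2),"zaxis",T[:,2].round(4),"j7",s["joint_positions"][6].round(3))
print("F",(s["ft_force"][:2]@np.array([X,Y]).T).round(2),s["ft_force"][2].round(2),"M",np.round(s["ft_torque"],3),"tau7",s["tau"][6].round(3),"grip",s["grip_width"].round(4),s["grasp_force"].round(2))
E
python3 st.py
```

```text
t 2.65 press xy -0.2141 -0.0044 z 0.2141 yaw 170.79 zaxis [ 5.e-04  1.e-04 -1.e+00] j7 0.607Traceback (most recent call last):
  File "st.py", line 5, in <module>
    print("F",(s["ft_force"][:2]@np.array([X,Y]).T).round(2),s["ft_force"][2].round(2),"M",np.round(s["ft_torque"],3),"tau7",s["tau"][6].round(3),"grip",s["grip_width"].round(4),s["grasp_force"].round(2))
                                                                                                                                                         ^^^^^^^^^^^^^^^^^^^^^
AttributeError: 'float' object has no attribute 'round'
```

Request:
{"api": "carry_out", "payload": {
  "targets": [
    [[-0.008,0.004,0,0],[-0.013,0.004,0,0],[-0.017,0.004,0,0],[-0.021,0.004,0,0],[-0.025,0.004,0,0],[-0.029,0.004,0,0],[-0.033,0.004,0,0],[-0.037,0.004,0,0],[-0.041,0.004,0,0],[-0.045,0.004,0,0],[-0.049,0.004,0,0],[-0.053,0.004,0,0],[-0.057,0.004,0,0],[-0.061,0.004,0,0],[-0.064,0.004,0,0],[-0.067,0.004,0,0],[-0.07,0.004,0,0],[-0.072,0.004,0,0],[-0.073,0.004,0,0],[-0.074,0.004,0,0]]
  ]
}}

```text
t: 4.32
tcp_pos: [0.5307, 0.0747, 0.2137]
ee_rot: [-0.0, 0.08, 0.997, -0.0]
ft_force: [-4.5, 1.1, 3.0]
grip_width: 0.004
grasp_force: 2.4
```

```bash
sed -i 's/s\["grip_width"\].round(4),s\["grasp_force"\].round(2)/round(float(s["grip_width"]),4),round(float(s["grasp_force"]),2)/' st.py; python3 st.py
```

```text
t 4.3167 press xy -0.1403 -0.001 z 0.2137 yaw 170.78 zaxis [-3.e-04 -2.e-04 -1.e+00] j7 0.678
F [-4.66  0.42] 3.0 M [ 0.195  0.837 -0.037] tau7 0.001 grip 0.0038 2.43
```

Request:
{"api": "carry_out", "payload": {
  "targets": [
    [[-0.002,0,0,0],[-0.004,0,0,0],[-0.005,0,0,0],[-0.006,0,0,0],[-0.007,0,0,0],[-0.008,0,0,0],[-0.009,0,0,0],[-0.009,0,0,0]]
  ]
}}

```text
t: 4.98
tcp_pos: [0.5399, 0.0732, 0.2137]
ee_rot: [0.0, 0.08, 0.997, 0.0]
ft_force: [-3.7, 0.6, 2.5]
grip_width: 0.005
grasp_force: 1.7
```

```bash
python3 st.py
```

```text
t 4.9833 press xy -0.131 -0.0011 z 0.2137 yaw 170.78 zaxis [ 6.e-04  1.e-04 -1.e+00] j7 0.687
F [-3.8   0.03] 2.52 M [ 0.213  0.539 -0.026] tau7 0.013 grip 0.0051 1.69
```

Request:
{"api": "carry_out", "payload": {
  "targets": [
    [[-0.001,0,0,0],[-0.002,0,0,0],[-0.003,0,0,0],[-0.003,0,0,0]]
  ]
}}

```text
t: 5.32
tcp_pos: [0.5414, 0.0732, 0.2137]
ee_rot: [-0.002, 0.08, 0.997, -0.001]
ft_force: [-8.9, 1.5, 7.0]
grip_width: 0.008
grasp_force: 4.4
```

```bash
python3 st.py
```

```text
t 5.3167 press xy -0.1296 -0.0008 z 0.2137 yaw 170.81 zaxis [-3.7e-03 -9.0e-04 -1.0e+00] j7 0.69
F [-8.99  0.06] 7.04 M [ 0.247  1.66  -0.01 ] tau7 0.024 grip 0.0083 4.35
```

Request:
{"api": "carry_out", "payload": {
  "targets": [
    [[-0.001,0,0,0],[-0.002,0,0,0],[-0.003,0,0,0],[-0.003,0,0,0],[-0.003,0,0,0]]
  ]
}}

```text
t: 5.73
tcp_pos: [0.5423, 0.0734, 0.2135]
ee_rot: [-0.004, 0.08, 0.997, -0.001]
ft_force: [-14.2, 1.1, 11.9]
grip_width: 0.004
grasp_force: 7.5
```

```bash
python3 st.py
```

```text
t 5.7333 press xy -0.1286 -0.0005 z 0.2135 yaw 170.85 zaxis [-0.0089 -0.0019 -1.    ] j7 0.693
F [-14.24  -1.09] 11.93 M [ 0.363  2.921 -0.045] tau7 0.029 grip 0.0039 7.54
```

Request:
{"api": "carry_out", "payload": {
  "targets": [
    [[0.01,0,0,0],[0.03,0,0,0],[0.035,0,0,0],[0.035,0,-0.04,0],[0.035,0,-0.08,0],[0.035,0,-0.12,0],[0.035,0,-0.16,0],[0.035,0,-0.2,0],[0.0,0,-0.2,0],[-0.04,0,-0.2,0],[-0.08,0,-0.2,0],[-0.12,0,-0.2,0],[-0.124,0,-0.2,0],[-0.124,0,-0.2,0],[-0.124,0,-0.2,0]]
  ],
  "jaw": 0
}}

```text
t: 6.98
tcp_pos: [0.6681, 0.0525, 0.4134]
ee_rot: [0.0, 0.08, 0.997, 0.0]
ft_force: [0.2, 1.4, 0.1]
grip_width: 0.987
grasp_force: 0.0
```

```bash
python3 st.py
python3 - <<'E'
from h import *
c=camera("wrist"); np.save("wrist2.npy",c,allow_pickle=True); cv2.imwrite("pics/w2.png",c["image"])
c=camera("side"); np.save("side2.npy",c,allow_pickle=True)
E
```

```text
t 6.9833 press xy -0.0011 -0.0017 z 0.4134 yaw 170.79 zaxis [ 1.e-04  6.e-04 -1.e+00] j7 0.932
F [-0.04  1.39] 0.06 M [ 0.113 -0.167 -0.08 ] tau7 0.005 grip 0.9873 0.0
```

View pics/w2.png

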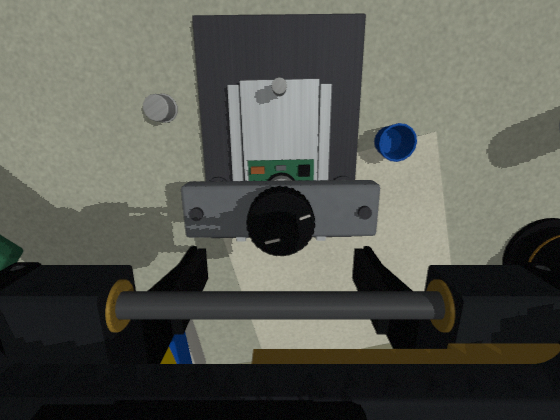

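The wrist view shows the carrier pushed in, with the post at (279,87) and the knobs at (281,220). One mark line is at (306,217) and the other at (272,241). Next I'll check that the carrier is home and measure the axis precisely.

Run:
```python
from h import *
a=np.radians(-8.9); A=np.array([.6695,.054]); X=np.array([np.cos(a),np.sin(a)]); Y=np.array([-X[1],X[0]])
for n in("wrist","side"):
    c=np.load(n+"2.npy",allow_pickle=True).item(); P=pts(c)
    if n=="wrist": P[245:]=0
    P=P.reshape(-1,3); x=((P[:,:2]-A)@X)*1e3; y=((P[:,:2]-A)@Y)*1e3; z=P[:,2]
    for nm,r,cx,z0,z1 in(("fine",20,0,.18,.192),("ring",34,0,.150,.162),("bridge",110,0,.114,.125),("post",16,-115,.054,.066),("postside",16,-115,.03,.066)):
        m=(abs(x-cx)<r)&(abs(y)<r)&(z>z0)&(z<z1)
        q=np.c_[x,y][m].astype(np.float32)
        if len(q)>3:
            (ex,ey),er=cv2.minEnclosingCircle(q); print(n,nm,len(q),"circ",round(ex,1),round(ey,1),round(er,1),"pct x",np.percentile(q[:,0],[1,99]).round(1),"y",np.percentile(q[:,1],[1,99]).round(1),"z",np.median(z[m]).round(4))
            if nm=="bridge": r_=cv2.minAreaRect(q); print("   rect",[np.round(v,1) for v in r_])
    m=(abs(y)<30)&(x>-180)&(x<-50)&(z>.016)&(z<.025); print(n,"plate near edge",np.percentile(x[m],.5).round(1))
c=np.load("wrist2.npy",allow_pickle=True).item()
for nm,u,v,zz in(("markA",306,217,.156),("markA",306,217,.185),("markB",272,241,.156),("axisfine",281,220,.185)):
    p=ray(c,u,v,zz)[:2]-A; print(nm,zz,(p@X*1e3).round(1),(p@Y*1e3).round(1))
```

```text
wrist fine 753 circ 1.8 -2.5 13.9 pct x [-10.9   6.4] y [-15.4   9.9] z 0.1847
wrist ring 2115 circ 1.9 -2.6 28.9 pct x [-25.8  18.3] y [-29.8  24.5] z 0.1557
wrist bridge 7244 circ 1.4 -2.9 94.3 pct x [-23.9  26. ] y [-92.6  87.3] z 0.1197
   rect [array([ 2.2, -2.5]), array([ 52.9, 184.9]), np.float64(0.3)]
wrist post 207 circ -113.1 -3.6 7.9 pct x [-120.1 -106. ] y [-10.2   4. ] z 0.0596
wrist postside 223 circ -113.1 -3.5 7.9 pct x [-120.1 -105.5] y [-10.2   4. ] z 0.0595
wrist plate near edge -123.2
side fine 69 circ 0.9 1.2 14.3 pct x [-11.9  11.8] y [-11.6  13.7] z 0.1846
side ring 208 circ -0.5 0.1 29.4 pct x [-25.2  26.9] y [-25.2  27.9] z 0.1557
side bridge 696 circ 0.9 1.3 94.4 pct x [-25.2  25.4] y [-89.2  92.5] z 0.1198
   rect [array([0.1, 0.6]), array([ 52.7, 187.3]), np.float64(0.4)]
side post 27 circ -114.5 -0.6 7.9 pct x [-121.5 -108.2] y [-7.9  6.5] z 0.0595
side postside 62 circ -114.0 0.4 8.7 pct x [-121.4 -107.2] y [-7.8  8.4] z 0.0508
side plate near edge -141.8
markA 0.156 -5.1 18.5
markA 0.185 -14.8 15.9
markB 0.156 15.9 -9.5
axisfine 0.185 -12.6 -2.0
```

The post is 115.0 mm behind the axis, so the carrier is home. The ring's mark is at (306,217) and the fine knob's at (272,241). Next I'll descend over the ring with the jaws open.

Request:
{"api": "carry_out", "payload": {
  "targets": [
    [[-0.002,0.001,0,0],[-0.002,0.001,0.02,0],[-0.002,0.001,0.04,0],[-0.002,0.001,0.055,0],[-0.002,0.001,0.07,0],[-0.002,0.001,0.08,0],[-0.002,0.001,0.09,0],[-0.002,0.001,0.096,0],[-0.002,0.001,0.096,0],[-0.002,0.001,0.096,0]]
  ],
  "jaw": 0
}}

```text
t: 7.92
tcp_pos: [0.6702, 0.0533, 0.318]
ee_rot: [0.0, 0.08, 0.997, 0.0]
ft_force: [0.8, -0.0, -0.1]
grip_width: 0.999
grasp_force: 0.0
```

```bash
python3 st.py
python3 - <<'E'
from h import *
c=camera("wrist"); np.save("wrist3.npy",c,allow_pickle=True); cv2.imwrite("pics/w3.png",c["image"])
E
```

```text
t 7.9167 press xy 0.0008 -0.0006 z 0.318 yaw 170.79 zaxis [ 5.e-04  1.e-04 -1.e+00] j7 0.875
F [0.83 0.11] -0.1 M [ 0.123 -0.14   0.08 ] tau7 -0.004 grip 0.9986 0.0
```

View pics/w3.png

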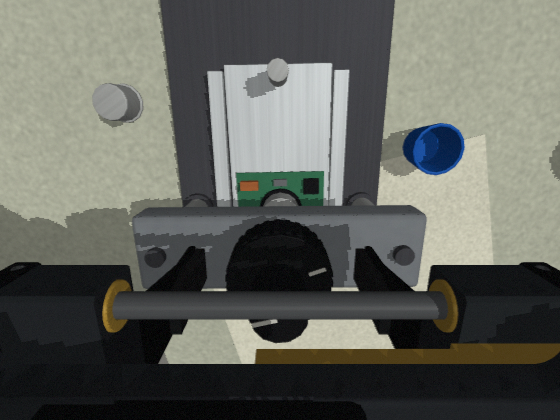

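The ring (226–333, centre 279) sits between the fingers (205–357, centre 281), and its mark is at (317,271). I'll close on it.

Request:
{"api": "carry_out", "payload": {
  "targets": [
    [[0,0,0,0],[0,0,0,0],[0,0,0,0],[0,0,0,0],[0,0,0,0],[0,0,0,0],[0,0,0,0],[0,0,0,0]]
  ],
  "jaw": 1,
  "grip_force": 35
}}

```text
t: 8.63
tcp_pos: [0.6701, 0.053, 0.3179]
ee_rot: [0.0, 0.08, 0.997, -0.0]
ft_force: [-0.0, -1.0, 0.7]
grip_width: 0.637
grasp_force: 35.0
```

```bash
python3 st.py
```

```text
t 8.6333 press xy 0.0007 -0.0009 z 0.3179 yaw 170.78 zaxis [ 0.e+00 -4.e-04 -1.e+00] j7 0.875
F [ 0.12 -1.01] 0.65 M [-0.048 -0.028  0.079] tau7 -0.04 grip 0.6369 35.0
```

Request:
{"api": "carry_out", "payload": {
  "targets": [
    [[0,0,0,3],[0,0,0,6],[0,0,0,9],[0,0,0,12],[0,0,0,15],[0,0,0,18],[0,0,0,21],[0,0,0,24],[0,0,0,27],[0,0,0,30],[0,0,0,32],[0,0,0,34],[0,0,0,36],[0,0,0,38],[0,0,0,40]]
  ]
}}

```text
t: 9.88
tcp_pos: [0.6704, 0.0538, 0.3179]
ee_rot: [0.001, 0.416, 0.909, 0.001]
ft_force: [2.2, 1.5, -1.1]
grip_width: 0.637
grasp_force: 35.0
```

```bash
cat > tq.py <<'E'
from h import *
L=[]
for i in range(4):
    s=observe(); L.append((s["tau"][6],s["ft_torque"][2],*s["ft_force"])); c=camera("wrist")
print("avg tau7,Mz,F",np.mean(L,0).round(3),"std",np.std(L,0).round(3))
np.save("w_last.npy",c,allow_pickle=True)
E
python3 st.py; python3 tq.py
```

```text
t 9.8833 press xy 0.0009 -0.0 z 0.3179 yaw 130.79 zaxis [ 1.8e-03  9.0e-04 -1.0e+00] j7 0.262
F [1.93 1.8 ] -1.1 M [ 0.16  -0.502  0.27 ] tau7 0.017 grip 0.6374 35.0
avg tau7,Mz,F [ 0.014 -0.034  2.059  1.315 -1.174] std [0.13  0.197 0.22  0.156 0.517]
```

Request:
{"api": "carry_out", "payload": {
  "targets": [
    [[0,0,0,0.5],[0,0,0,1],[0,0,0,1.5],[0,0,0,2],[0,0,0,2.5],[0,0,0,3]]
  ]
}}

```text
t: 10.58
tcp_pos: [0.6704, 0.0538, 0.3179]
ee_rot: [0.001, 0.44, 0.898, 0.001]
ft_force: [4.3, 3.2, -2.2]
grip_width: 0.639
grasp_force: 35.0
```

Run:
```python
from h import *
for i in range(8):
    s=observe(); print(s["t"].__round__(3),"tau",s["tau"][[0,2,4,6]].round(3),"M",s["ft_torque"].round(3),"F",s["ft_force"].round(2),"qv7",s["qvel"][6].round(4)); c=camera("wrist")
a=np.load("wrist3.npy",allow_pickle=True).item()["image"]
for I in(a,c["image"]):
    g=I[240:345,225:335]; m=((g.min(2)>110)*255).astype(np.uint8); n,l,st,ce=cv2.connectedComponentsWithStats(m)
    print([(st[i,4],(ce[i]+[225,240]).round(1)) for i in range(1,n) if st[i,4]>15])
cv2.imwrite("pics/w4.png",c["image"])
```

```text
10.583 tau [ 2.207 -6.316  0.022 -0.213] M [ 0.602 -1.051  0.286] F [ 4.34  3.23 -2.2 ] qv7 -0.0907
10.633 tau [ 2.071 -6.306  0.047 -0.241] M [ 0.58  -1.06   0.215] F [ 5.38  2.28 -2.2 ] qv7 0.0137
10.683 tau [ 1.997 -6.342  0.081 -0.185] M [ 0.641 -0.973  0.17 ] F [ 5.24  2.49 -3.56] qv7 0.0027
10.733 tau [ 2.008 -6.339  0.087 -0.166] M [ 0.647 -1.047  0.111] F [ 5.25  2.59 -2.28] qv7 0.0011
10.783 tau [ 2.027 -6.331  0.086 -0.167] M [ 0.621 -1.029  0.182] F [ 4.72  3.3  -2.91] qv7 0.0003
10.833 tau [ 2.035 -6.328  0.086 -0.167] M [ 0.594 -1.023  0.214] F [ 5.66  3.   -2.59] qv7 0.0018
10.883 tau [ 2.042 -6.327  0.086 -0.167] M [ 0.572 -1.086  0.141] F [ 4.16  2.89 -2.83] qv7 0.0012
10.933 tau [ 2.042 -6.326  0.086 -0.167] M [ 0.57  -1.007  0.148] F [ 4.72  3.07 -2.98] qv7 -0.0002
[(np.int32(24), array([317.3, 271.5])), (np.int32(1778), array([279.8, 333.2])), (np.int32(43), array([269.5, 321.6]))]
[(np.int32(46), array([317.1, 272.2])), (np.int32(1034), array([302.5, 334.9]))]
```

View pics/w4.png

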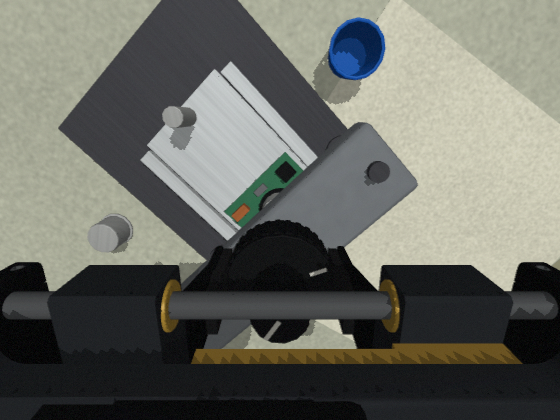

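The ring turned with the gripper: its mark is unmoved in the wrist view at (317,272). The fine knob stayed put in the world. Joint-7 torque is nearly noise-free, so I'll continue in small equal steps and watch for it to rise.

Request:
{"api": "carry_out", "payload": {
  "targets": [
    [[0,0,0,0.5],[0,0,0,1],[0,0,0,1.5],[0,0,0,2],[0,0,0,2.5]]
  ]
}}

```text
t: 11.4
tcp_pos: [0.6705, 0.0538, 0.3179]
ee_rot: [0.001, 0.459, 0.888, 0.001]
ft_force: [5.0, 2.9, -3.2]
grip_width: 0.637
grasp_force: 35.0
```

```bash
python3 st.py | cut -c1-150
```

```text
t 11.4 press xy 0.001 -0.0 z 0.3179 yaw 125.32 zaxis [ 0.002   0.0014 -1.    ] j7 0.179
F [4.51 3.65] -3.18 M [ 0.653 -1.075  0.274] tau7 -0.213 grip 0.6374 35.0
```

Request:
{"api": "carry_out", "payload": {
  "targets": [
    [[0,0,0,0.5],[0,0,0,1],[0,0,0,1.5],[0,0,0,2],[0,0,0,2.5]]
  ]
}}

```text
t: 11.82
tcp_pos: [0.6705, 0.0539, 0.3179]
ee_rot: [0.001, 0.479, 0.878, 0.001]
ft_force: [5.5, 2.5, -2.8]
grip_width: 0.637
grasp_force: 35.0
```

```bash
python3 st.py | cut -c1-150
```

```text
t 11.8167 press xy 0.001 0.0 z 0.3179 yaw 122.82 zaxis [ 0.0022  0.0014 -1.    ] j7 0.14
F [5.04 3.37] -2.77 M [ 0.652 -1.103  0.276] tau7 -0.214 grip 0.637 35.0
```

Request:
{"api": "carry_out", "payload": {
  "targets": [
    [[0,0,0,0.5],[0,0,0,1],[0,0,0,1.5],[0,0,0,2],[0,0,0,2.5]]
  ]
}}

```text
t: 12.23
tcp_pos: [0.6706, 0.0539, 0.3179]
ee_rot: [0.001, 0.498, 0.867, 0.001]
ft_force: [5.8, 3.6, -2.5]
grip_width: 0.634
grasp_force: 35.0
```

```bash
python3 st.py | cut -c1-150
```

```text
t 12.2333 press xy 0.0011 0.0 z 0.3179 yaw 120.32 zaxis [ 0.0024  0.0015 -1.    ] j7 0.102
F [5.13 4.45] -2.5 M [ 0.675 -1.164  0.288] tau7 -0.214 grip 0.6341 35.0
```

Request:
{"api": "carry_out", "payload": {
  "targets": [
    [[0,0,0,0.5],[0,0,0,1],[0,0,0,1.5],[0,0,0,2],[0,0,0,2.5]]
  ]
}}

```text
t: 12.65
tcp_pos: [0.6706, 0.0539, 0.3179]
ee_rot: [0.001, 0.516, 0.856, 0.001]
ft_force: [4.9, 3.4, -2.5]
grip_width: 0.632
grasp_force: 35.0
```

```bash
python3 st.py | cut -c1-150
```

```text
t 12.65 press xy 0.0011 0.0001 z 0.3179 yaw 117.82 zaxis [ 0.0025  0.0016 -1.    ] j7 0.064
F [4.35 4.15] -2.46 M [ 0.669 -1.098  0.29 ] tau7 -0.214 grip 0.6321 35.0
```

Request:
{"api": "carry_out", "payload": {
  "targets": [
    [[0,0,0,0.5],[0,0,0,1],[0,0,0,1.5],[0,0,0,2],[0,0,0,2.5]]
  ]
}}

```text
t: 13.07
tcp_pos: [0.6706, 0.0539, 0.3179]
ee_rot: [0.001, 0.535, 0.845, 0.001]
ft_force: [5.3, 2.6, -2.9]
grip_width: 0.638
grasp_force: 35.0
```

```bash
python3 st.py | cut -c1-150
```

```text
t 13.0667 press xy 0.0011 0.0001 z 0.3179 yaw 115.32 zaxis [ 0.0027  0.0017 -1.    ] j7 0.026
F [4.83 3.41] -2.91 M [ 0.657 -1.175  0.288] tau7 -0.215 grip 0.6384 35.0
```

Request:
{"api": "carry_out", "payload": {
  "targets": [
    [[0,0,0,0.5],[0,0,0,1],[0,0,0,1.5],[0,0,0,2],[0,0,0,2.5]]
  ]
}}

```text
t: 13.48
tcp_pos: [0.6707, 0.054, 0.3179]
ee_rot: [0.001, 0.553, 0.833, 0.002]
ft_force: [6.2, 3.2, -3.0]
grip_width: 0.636
grasp_force: 35.0
```

```bash
python3 st.py | cut -c1-150
```

```text
t 13.4833 press xy 0.0012 0.0001 z 0.3179 yaw 112.83 zaxis [ 0.0028  0.0018 -1.    ] j7 -0.013
F [5.65 4.17] -2.96 M [ 0.719 -1.222  0.305] tau7 -0.215 grip 0.6356 35.0
```

Request:
{"api": "carry_out", "payload": {
  "targets": [
    [[0,0,0,0.5],[0,0,0,1],[0,0,0,1.5],[0,0,0,2],[0,0,0,2.5]]
  ]
}}

```text
t: 13.9
tcp_pos: [0.6707, 0.0539, 0.3179]
ee_rot: [0.001, 0.571, 0.821, 0.002]
ft_force: [5.8, 4.2, -3.5]
grip_width: 0.636
grasp_force: 35.0
```

```bash
python3 st.py | cut -c1-150
```

```text
t 13.9 press xy 0.0012 0.0001 z 0.3179 yaw 110.32 zaxis [ 0.003   0.0018 -1.    ] j7 -0.051
F [5.09 5.03] -3.45 M [ 0.677 -1.208  0.249] tau7 -0.215 grip 0.6355 35.0
```

Request:
{"api": "carry_out", "payload": {
  "targets": [
    [[0,0,0,0.5],[0,0,0,1],[0,0,0,1.5],[0,0,0,2],[0,0,0,2.5]]
  ]
}}

```text
t: 14.32
tcp_pos: [0.6708, 0.054, 0.3179]
ee_rot: [0.001, 0.589, 0.808, 0.002]
ft_force: [5.7, 2.9, -2.7]
grip_width: 0.641
grasp_force: 35.0
```

```bash
python3 st.py | cut -c1-150
```

```text
t 14.3167 press xy 0.0013 0.0002 z 0.3179 yaw 107.82 zaxis [ 0.0032  0.0019 -1.    ] j7 -0.089
F [5.19 3.79] -2.75 M [ 0.74  -1.273  0.268] tau7 -0.216 grip 0.6405 35.0
```

Request:
{"api": "carry_out", "payload": {
  "targets": [
    [[0,0,0,0.5],[0,0,0,1],[0,0,0,1.5],[0,0,0,2],[0,0,0,2.5]]
  ]
}}

```text
t: 14.73
tcp_pos: [0.6708, 0.054, 0.3179]
ee_rot: [0.001, 0.607, 0.795, 0.002]
ft_force: [6.5, 3.6, -3.3]
grip_width: 0.637
grasp_force: 35.0
```

```bash
python3 st.py | cut -c1-150
```

```text
t 14.7333 press xy 0.0013 0.0002 z 0.3179 yaw 105.32 zaxis [ 0.0034  0.002  -1.    ] j7 -0.128
F [5.91 4.58] -3.27 M [ 0.727 -1.279  0.293] tau7 -0.216 grip 0.637 35.0
```

Request:
{"api": "carry_out", "payload": {
  "targets": [
    [[0,0,0,0.5],[0,0,0,1],[0,0,0,1.5],[0,0,0,2],[0,0,0,2.5],[0,0,0,3]]
  ]
}}

```text
t: 15.23
tcp_pos: [0.6709, 0.054, 0.3179]
ee_rot: [0.001, 0.627, 0.779, 0.002]
ft_force: [6.5, 3.9, -3.3]
grip_width: 0.636
grasp_force: 35.0
```

```bash
python3 st.py | cut -c1-150
```

```text
t 15.2333 press xy 0.0014 0.0002 z 0.3179 yaw 102.32 zaxis [ 0.0035  0.002  -1.    ] j7 -0.174
F [5.82 4.91] -3.27 M [ 0.731 -1.317  0.335] tau7 -0.216 grip 0.6361 35.0
```

Request:
{"api": "carry_out", "payload": {
  "targets": [
    [[0,0,0,0.5],[0,0,0,1],[0,0,0,1.5],[0,0,0,2],[0,0,0,2.5],[0,0,0,3]]
  ]
}}

```text
t: 15.73
tcp_pos: [0.6709, 0.054, 0.3179]
ee_rot: [0.001, 0.647, 0.762, 0.002]
ft_force: [6.9, 2.7, -4.4]
grip_width: 0.634
grasp_force: 35.0
```

```bash
python3 st.py | cut -c1-150
```

```text
t 15.7333 press xy 0.0014 0.0002 z 0.3179 yaw 99.32 zaxis [ 0.0037  0.0021 -1.    ] j7 -0.22
F [6.42 3.72] -4.36 M [ 0.693 -1.444  0.301] tau7 -0.216 grip 0.6336 35.0
```

Request:
{"api": "carry_out", "payload": {
  "targets": [
    [[0,0,0,0.5],[0,0,0,1],[0,0,0,1.5],[0,0,0,2],[0,0,0,2.5],[0,0,0,3]]
  ]
}}

```text
t: 16.23
tcp_pos: [0.671, 0.054, 0.3179]
ee_rot: [0.001, 0.667, 0.745, 0.002]
ft_force: [7.4, 3.8, -4.0]
grip_width: 0.638
grasp_force: 35.0
```

```bash
python3 st.py | cut -c1-150
```

```text
t 16.2333 press xy 0.0015 0.0003 z 0.3179 yaw 96.32 zaxis [ 0.004   0.0022 -1.    ] j7 -0.266
F [6.72 4.88] -4.04 M [ 0.676 -1.463  0.243] tau7 -0.217 grip 0.6376 35.0
```

Request:
{"api": "carry_out", "payload": {
  "targets": [
    [[0,0,0,0.5],[0,0,0,1],[0,0,0,1.5],[0,0,0,2],[0,0,0,2.5],[0,0,0,3]]
  ]
}}

```text
t: 16.73
tcp_pos: [0.671, 0.054, 0.3179]
ee_rot: [0.001, 0.686, 0.727, 0.002]
ft_force: [7.5, 2.6, -4.2]
grip_width: 0.634
grasp_force: 35.0
```

```bash
python3 st.py | cut -c1-150
```

```text
t 16.7333 press xy 0.0015 0.0003 z 0.3179 yaw 93.32 zaxis [ 0.0041  0.0022 -1.    ] j7 -0.312
F [7.05 3.74] -4.19 M [ 0.699 -1.461  0.247] tau7 -0.217 grip 0.6337 35.0
```

Request:
{"api": "carry_out", "payload": {
  "targets": [
    [[0,0,0,0.5],[0,0,0,1],[0,0,0,1.5],[0,0,0,2],[0,0,0,2.5],[0,0,0,3]]
  ]
}}

```text
t: 17.23
tcp_pos: [0.6711, 0.054, 0.3179]
ee_rot: [0.001, 0.705, 0.709, 0.002]
ft_force: [7.8, 3.6, -3.7]
grip_width: 0.631
grasp_force: 35.0
```

```bash
python3 st.py | cut -c1-150
```

```text
t 17.2333 press xy 0.0016 0.0002 z 0.3179 yaw 90.31 zaxis [ 0.0043  0.0023 -1.    ] j7 -0.358
F [7.19 4.77] -3.74 M [ 0.767 -1.553  0.296] tau7 -0.217 grip 0.6311 35.0
```

Request:
{"api": "carry_out", "payload": {
  "targets": [
    [[0,0,0,0.5],[0,0,0,1],[0,0,0,1.5],[0,0,0,2],[0,0,0,2.5],[0,0,0,3]]
  ]
}}

```text
t: 17.73
tcp_pos: [0.6712, 0.054, 0.3179]
ee_rot: [0.001, 0.723, 0.69, 0.002]
ft_force: [8.9, 4.0, -4.5]
grip_width: 0.639
grasp_force: 35.0
```

```bash
python3 st.py | cut -c1-150
```

```text
t 17.7333 press xy 0.0016 0.0003 z 0.3179 yaw 87.33 zaxis [ 0.0046  0.0022 -1.    ] j7 -0.403
F [8.17 5.29] -4.48 M [ 0.782 -1.606  0.338] tau7 -0.276 grip 0.6394 35.0
```

Torque rose by about 0.06 N m, which puts the contact about 2.2° back and the force near 4 N. I'll go on in 1.5° steps.

Request:
{"api": "carry_out", "payload": {
  "targets": [
    [[0,0,0,0.5],[0,0,0,1],[0,0,0,1.5]]
  ]
}}

```text
t: 17.98
tcp_pos: [0.6712, 0.054, 0.3179]
ee_rot: [0.001, 0.732, 0.681, 0.002]
ft_force: [8.4, 3.8, -5.0]
grip_width: 0.639
grasp_force: 35.0
```

```bash
python3 st.py | cut -c1-150
```

```text
t 17.9833 press xy 0.0017 0.0003 z 0.3179 yaw 85.84 zaxis [ 0.0047  0.0022 -1.    ] j7 -0.426
F [7.74 5.11] -5.03 M [ 0.79  -1.615  0.378] tau7 -0.315 grip 0.6392 35.0
```

Request:
{"api": "carry_out", "payload": {
  "targets": [
    [[0,0,0,0.5],[0,0,0,1],[0,0,0,1.5]]
  ]
}}

```text
t: 18.23
tcp_pos: [0.6712, 0.0541, 0.3179]
ee_rot: [0.001, 0.741, 0.671, 0.003]
ft_force: [8.6, 3.9, -4.7]
grip_width: 0.638
grasp_force: 35.0
```

```bash
python3 st.py | cut -c1-150
```

```text
t 18.2333 press xy 0.0017 0.0003 z 0.3179 yaw 84.35 zaxis [ 0.0048  0.0022 -1.    ] j7 -0.449
F [7.89 5.17] -4.7 M [ 0.755 -1.621  0.437] tau7 -0.354 grip 0.6381 35.0
```

The slope is 0.026 N m per degree, as specified, so the force is now about 9 N. I'll add 0.5°, settle, and then release and lift.

Request:
{"api": "carry_out", "payload": {
  "targets": [
    [[0,0,0,0.5],[0,0,0,0.5],[0,0,0,0.5],[0,0,0,0.5]]
  ]
}}

```text
t: 18.57
tcp_pos: [0.6712, 0.054, 0.3179]
ee_rot: [0.001, 0.744, 0.668, 0.003]
ft_force: [6.7, 4.3, -4.8]
grip_width: 0.633
grasp_force: 35.0
```

```bash
python3 st.py | cut -c1-150; python3 -c "
from h import *
c=camera('wrist'); np.save('w5.npy',c,allow_pickle=True)"
```

```text
t 18.5667 press xy 0.0017 0.0002 z 0.3179 yaw 83.84 zaxis [ 0.0048  0.0023 -1.    ] j7 -0.457
F [5.98 5.26] -4.77 M [ 0.754 -1.613  0.361] tau7 -0.32 grip 0.6334 35.0
```

Request:
{"api": "carry_out", "payload": {
  "targets": [
    [[0,0,0,0],[0,0,0,0],[0,0,0,0],[0,0,0,0],[0,0,0,0],[0,0,0,0]]
  ],
  "jaw": 0
}}

```text
t: 19.12
tcp_pos: [0.6699, 0.0528, 0.3177]
ee_rot: [-0.0, 0.745, 0.668, -0.0]
ft_force: [-0.4, -0.3, -1.1]
grip_width: 0.969
grasp_force: 0.0
```

```bash
python3 st.py
python3 - <<'E'
from h import *
c=camera('wrist'); b=np.load('w5.npy',allow_pickle=True).item()
for I in(b["image"],c["image"]):
    g=I[245:292,270:335]; m=((g.min(2)>90)*255).astype(np.uint8); n,l,st,ce=cv2.connectedComponentsWithStats(m)
    print([(st[i,4],(ce[i]+[270,245]).round(1)) for i in range(1,n) if st[i,4]>15])
cv2.imwrite("pics/w6.png",c["image"])
E
```

```text
t 19.1167 press xy 0.0005 -0.0011 z 0.3177 yaw 83.76 zaxis [-7.e-04 -5.e-04 -1.e+00] j7 -0.457
F [-0.34 -0.4 ] -1.11 M [-0.034 -0.12  -0.006] tau7 -0.0 grip 0.9695 0.0
[(np.int32(38), array([328.9, 246.5])), (np.int32(69), array([317.8, 271.7]))]
[(np.int32(34), array([332.7, 248.8])), (np.int32(67), array([322.6, 268.6]))]
```

View pics/w6.png

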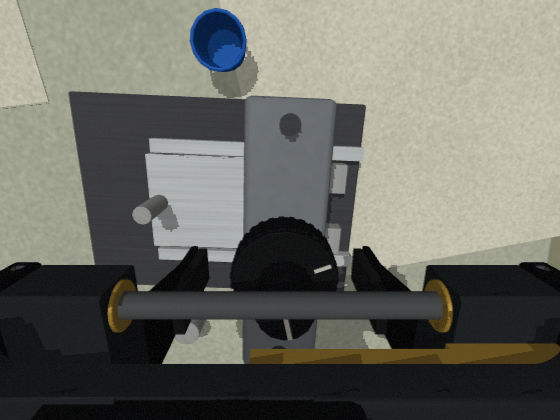

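The ring's mark is at (322,268), shifted only because the tool relaxed sideways, and the carrier and post are in place. Lifting clear for a last check.

Request:
{"api": "carry_out", "payload": {
  "targets": [
    [[0,0,-0.015,0],[0,0,-0.03,0],[0,0,-0.06,0],[0,0,-0.09,0],[0,0,-0.12,0],[0,0,-0.15,0],[0,0,-0.15,0],[0,0,-0.15,0]]
  ]
}}

```text
t: 19.83
tcp_pos: [0.6701, 0.0534, 0.4702]
ee_rot: [0.001, 0.744, 0.668, 0.002]
ft_force: [-0.5, 0.2, -1.5]
grip_width: 1.003
grasp_force: 0.0
```

```bash
python3 st.py
python3 - <<'E'
from h import *
a=np.radians(-8.9); A=np.array([.6695,.054]); X=np.array([np.cos(a),np.sin(a)]); Y=np.array([-X[1],X[0]])
c=camera("wrist"); P=pts(c); cut=P.copy(); cut[262:]=0
Q=cut.reshape(-1,3); x=((Q[:,:2]-A)@X)*1e3; y=((Q[:,:2]-A)@Y)*1e3; z=Q[:,2]
for nm,r,cx,z0,z1 in(("fine",22,0,.178,.192),("ring",34,0,.150,.162),("post",16,-115,.054,.066)):
    m=(abs(x-cx)<r)&(abs(y)<r)&(z>z0)&(z<z1); q=np.c_[x,y][m].astype(np.float32)
    if len(q)>5: print(nm,len(q),np.round(cv2.minEnclosingCircle(q)[0],1))
# white marks on the knobs
o=c["image"]; m=((o.min(2)>90)&(P[...,2]>.145)&(P[...,2]<.2)).astype(np.uint8)*255
n,l,st,ce=cv2.connectedComponentsWithStats(m)
for i in range(1,n):
    if st[i,4]>8:
        zz=np.median(P[...,2][l==i]); v,u=np.nonzero(l==i); p=np.array([ray(c,uu,vv,.185 if zz>.17 else .156)[:2] for uu,vv in zip(u,v)])-A
        print("mark",st[i,4],"z",zz.round(3),"xy",(p.mean(0)@X*1e3).round(1),(p.mean(0)@Y*1e3).round(1),"pix",ce[i].round(0))
cv2.imwrite("pics/w7.png",o)
E
```

```text
t 19.8333 press xy 0.0007 -0.0005 z 0.4702 yaw 83.78 zaxis [ 4.5e-03  3.0e-04 -1.0e+00] j7 -0.405
F [-0.54  0.08] -1.52 M [-0.025 -0.064  0.003] tau7 0.004 grip 1.0033 0.0
fine 664 [ 1.8 -2.2]
ring 1666 [ 1.8 -2.6]
post 124 [-113.2   -2.8]
mark 16 z 0.156 xy 21.7 6.1 pix [300. 196.]
mark 25 z 0.185 xy 3.6 -8.9 pix [282. 219.]
```

View pics/w7.png

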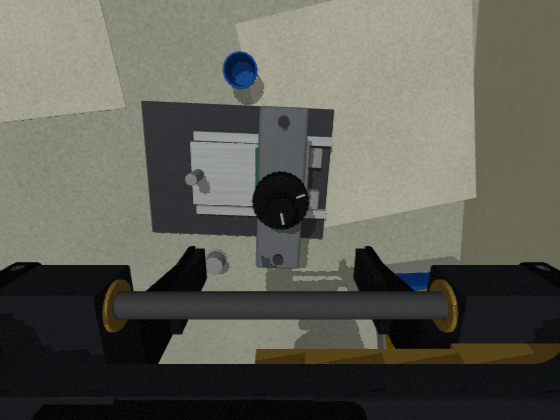

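The final view shows the post 115.0 mm behind the axis, so the carrier is home. The ring's mark at (300,196) has turned about 87°, and the fine mark is at (282,219), where it was as near as I can measure. Handing in.

```bash
python3 -c "
from cell import *
print(finish_job())"
```

```text
the job is handed in; nothing more can be done
None
```

The job is handed in at about 20 s: the carrier is home on the stops, the outer ring was turned about 87° clockwise to an estimated 10 N foot force (from joint torque), and the gripper is lifted clear; `finish_job()` gave no verdict.

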